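# Wake the tester and hold the spring probe on the circuit board's test pad

### The job

On the bench tester press the green key, then the yellow, then the blue, one at a time and each all the way down, leaving the red one alone. Then take the spring-tip probe from its stand and hold it square to the sloping green board with its brass tip on the middle of the gold test pad in the white ring, pressing gently so that the spring tip goes in about half way, not to its stop. Finish while still holding it there; do not let go, and do not disturb the other things on the table.

Things in the scene. Friction and masses are not known exactly. Their poses are not given: they have to be found in the camera images.
- meter: Bench tester: grey box 150 (x) x 210 (y) x 55 mm tall with a pale green screen on its top. Fixed to the table. Origin: centre of its underside; z up, -x is its front, the key row runs along its y.
- key_green_top (a point): Centre of the top face of the green round key (22 mm across) on the tester. The four keys (green, yellow, blue, red) stand upright in one row along the tester's y axis, 44 mm apart, 40 mm in front of the tester's centre, in any order; each sits in a black housing 38 mm across; key tops 77 mm and housing tops 67 mm over the table. Pressed straight down; springs back.
- key_yellow_top (a point): Centre of the top face of the yellow round key (22 mm across) on the tester. The four keys (green, yellow, blue, red) stand upright in one row along the tester's y axis, 44 mm apart, 40 mm in front of the tester's centre, in any order; each sits in a black housing 38 mm across; key tops 77 mm and housing tops 67 mm over the table. Pressed straight down; springs back.
- key_blue_top (a point): Centre of the top face of the blue round key (22 mm across) on the tester. The four keys (green, yellow, blue, red) stand upright in one row along the tester's y axis, 44 mm apart, 40 mm in front of the tester's centre, in any order; each sits in a black housing 38 mm across; key tops 77 mm and housing tops 67 mm over the table. Pressed straight down; springs back.
- key_red_top (a point): Centre of the top face of the red round key (22 mm across) on the tester. The four keys (green, yellow, blue, red) stand upright in one row along the tester's y axis, 44 mm apart, 40 mm in front of the tester's centre, in any order; each sits in a black housing 38 mm across; key tops 77 mm and housing tops 67 mm over the table. Leave this key alone.
- key_green (a joint): How far the green key is pressed (m): 0 is up, 0.006 is fully down. A spring takes 4 N when fully down.
- key_yellow (a joint): How far the yellow key is pressed (m): 0 is up, 0.006 is fully down. A spring takes 4 N when fully down.
- key_blue (a joint): How far the blue key is pressed (m): 0 is up, 0.006 is fully down. A spring takes 4 N when fully down.
- key_red (a joint): How far the red key is pressed (m): 0 is up, 0.006 is fully down. A spring takes 4 N when fully down.
- rest: Board rest (tester and rest stand left and right of the stand, either way round): aluminium base 170 x 160 x 10 mm with a low black bar at the front and a tall one at the back. Fixed. Origin: centre of its underside; z up, -x is the low front.
- board: Green circuit board 180 (x) x 220 (y) x 4 mm, fixed on the rest, sloping 0.26 rad (15 degrees): front (-x) edge low, back edge high, so its own z axis (square to the board, out of its upper face) leans towards the rest's front. Origin: centre of its underside. Parts on it stand at most 16 mm over its underside.
- test_pad: The test pad: a gold (brass) disc 16 mm across, 2 mm high, in a white ring 26 mm across, on the upper face of the green board. Origin: centre of the disc's top face; z square to the board, pointing out. It lies at x -10 mm, y +30 mm, z +6 mm in the board's frame. It is rigid, about 52 mm over the table.
- stand: Probe stand, fixed: dark base 80 x 70 mm, two blue side plates and a blue top plate 64 x 64 mm, its top 116 mm over the table, with a 22 mm hole through it at the centre. Origin: centre of its underside; z up.
- probe: Loose test probe, 100 g, upright in the stand's hole, hanging by its collar; pull straight up by 100 mm or more. Origin: lower end of the black nose (41 mm over the table in the stand); z along it. Nose and barrel 18 mm across from z 0 to 75 mm, yellow collar 31 mm across to 81 mm, red round handle 22 mm across from 81 to 145 mm (grip here from above), black cap to 149 mm.
- probe_point (a point): The very end of the probe's brass spring tip (6 mm across, rounded), on the probe's axis, 24 mm below the probe's origin when sprung out, 12 mm below it when fully pushed in.
- probe_tip (a joint): How far the brass tip is pushed into the probe (m): 0 sprung fully out, 0.012 fully in (the stop). The spring pushes with 1 N at the start of travel, 2.5 N at half travel (0.006) and 4 N at the stop.
- mug: Bystander: blue mug 80 mm across, 90 mm tall. Origin: centre of its underside.
- screwdriver: Bystander: screwdriver lying on the table in front of the robot's base.
- flux_jar: Bystander: amber jar 44 mm across, 45 mm tall, behind the stand. Origin: centre of its underside.
- parts_tray: Bystander: clear divided tray 100 x 130 x 25 mm. Origin: centre of its underside.
- tape_roll: Bystander: orange roll of tape 60 mm across, 20 mm high. Origin: centre of its underside.
- cleaning_brush: Bystander: brush lying on the table.
There are look-alikes about, which are no part of the job. What is shaped like the probe but pink or turquoise is not meant.

How it is judged:
By the outcome, as a careful person would: the job done as asked, in the order asked, and still so for the second after the job is handed in, while the arm keeps its last pose, push and grip.
It also fails if it takes over 70 s, if anything falls off the work surface, if the arm or the gripper's body presses on something with over 40 N, if the wrist force passes 120 N, or if a joint passes its speed limit or range.

### The arm

A 7-joint arm with a two-finger parallel gripper is mounted at the origin on the work surface. World frame = base frame: x ahead of the robot, y to its left, z up, the work surface at z = 0. Lengths are in m, angles in rad, forces in N, time in s.
With the tool pointing down it reaches from about 0.425 to 0.875 m from the base axis. Payload 4.7 kg.
Tool frame: the origin (TCP) lies on the centre line of the jaws, within the pads' length; the fingertips stand 14 mm ahead of it and the grasp point (between the pads) lies 5 mm behind it; z points along the fingers, y is the line along which they close (so a half turn about z gives the same grasp; the last joint's range is limited). The gripper opens to 85 mm and grips with 20 to 120 N. Pads are 22 mm wide; open, the fingers measure 114 mm over their backs; the gripper's body (76 mm by 85 mm) begins 54 mm behind the grasp point. The pads swing forward as they close: fully open they stand 13 mm farther back than shut.
Start: joints at [1.294, 0.321, -0.07, 1.45, 0.023, 1.371, -0.057], TCP at [0.186, -0.623, 0.245] pointing down, gripper open.
Joint ranges: [-2.86, 2.86], [-0.3, 2.09], [-1.38, 1.24], [0.06, 2.45], [-1.56, 4.7], [0.09, 2.05], [-2.69, 2.69]. Speed limits (rad/s): [2.57, 2.57, 3.14, 3.14, 3.14, 3.14, 3.14].

### API

Orientations are given as a 3x3 rotation matrix whose columns are the frame's x, y, z axes.
In Python, from plant import manip gives the robot as it stands. The module is installed in compiled form; this text tells all that it offers.
- The arm moves only by the tool send_rows, never from a script. Its arguments are lists of equal length, an entry for each row: "travel": the shift along the tool's x, y, z in cm, a list of three; "delta_rot": the turn, a rotation vector about the tool's x, y, z in rad, a list of three; "grip": the opening, from 0 (shut) to 1 (fully open). A call has 1 to 10 rows; each row shifts and turns the commanded pose from where the row before left it, along the tool's axes as they then stand; what a row does not reach is not made up. A row lasts 1/12 s, in which the tool goes at most 41.7 mm and 7.16 degrees, less where a joint would pass 70% of its speed; a pose out of reach is approached as far as the arm can. A call is refused whole if a number of a shift passes 4.17 or a number of a turn 0.125, either way. A call with a gripper value outside its range is refused whole. The fingers move at their own pace and stop on an object; "newtons" is the grip in N (left out, the last holds). Time passes only in rows, so rows that do not move let the fingers close. It gives the time, the measured TCP pose, the force, the opening and the grip force at its end, in the units of the state.
- manip.read_state(): the state, without advancing time (a new reading comes with each control period).
- manip.grab_frame(name): name is "side" or "top" or "wrist"; returns the picture (480x640x3 uint8, red, green, blue); there is no depth.
- manip.camera_info(name): a dict with "intrinsics" (3x3 intrinsics, pixels), "R" (3x3) and "t" (3): a world point X has camera coordinates R X + t. Camera axes: x right, y down, z forward; pixel columns grow to the right and rows downward; lengths in m; the calibration is good to about 2 mm. The wrist camera is an equidistant fisheye: a pixel r from the principal point sees the ray r / f radians off the axis. A picture is of the moment at which its call begins: read the wrist's pose just before it. camera_info takes no time and is no camera call; for the wrist camera it gives the pose at the moment of the call.
- manip.sign_off(): hands the job in; it is judged then, once.
The state is a dict: "time_s": time; "joints": joint angles; "qd": joint speeds; "tau": joint torques, N m; "position": TCP position; "tcp_rot": TCP orientation; "contact_force": force on the tool from outside, world axes, zero at the start; "wrist_torque": the same for the moment, N m; "finger_gap": opening from 0.0 (shut) to 1.0 (fully open); "grasp_force": force on a finger pad.
Only numpy, scipy, OpenCV 4.12 (cv2) and the standard library are available. Lean on these libraries where they do the work, as an engineer would, in place of code of your own. Each camera call takes 0.05 s, during which the arm holds its last target. There are 200 camera calls.

## Working session

There is one attempt and no reset: what is moved stays moved. The work goes in short steps, Python scripts to look and compute and a tool call to move; the robot and the scene stay as the last step left them, time stands still between calls to the robot, and variables do not carry over. Pictures are saved under pics/ and viewed, at most 10 in all, crops included, and the job is handed in when it is done.

Besides the shell and the picture viewer there is one more tool, called after ">>>" in YAML: its name, and indented under it one key for each argument. send_rows: Moves the arm, as the interface text tells. Its arguments: {"type":"object","properties":{"travel":{"type":"array"},"delta_rot":{"type":"array"},"grip":{"type":"array"},"newtons":{"type":"number"}},"required":["travel","delta_rot","grip"]}

```bash
mkdir -p pics
cat > h.py <<'E'
import numpy as np, cv2
from plant import manip
def save(n,im): cv2.imwrite('pics/'+n, cv2.cvtColor(im,cv2.COLOR_RGB2BGR))
def ray(ci,uv,fish=False):
    K=np.array(ci['intrinsics']);R=np.array(ci['R']);t=np.array(ci['t'])
    x=(uv[0]-K[0,2])/K[0,0];y=(uv[1]-K[1,2])/K[1,1]
    if fish:
        r=np.hypot(x,y);s=np.sin(r)/r if r>1e-9 else 1
        d=np.array([x*s,y*s,np.cos(r)])
    else: d=np.array([x,y,1.])
    d=R.T@d
    return -R.T@t,d/np.linalg.norm(d)
def onz(cr,z):
    c,d=cr; return c+d*(z-c[2])/d[2]
def cross(a,b):
    (c1,d1),(c2,d2)=a,b
    A=np.stack([d1,-d2],1);s=np.linalg.lstsq(A,c2-c1,rcond=None)[0]
    p,q=c1+s[0]*d1,c2+s[1]*d2
    return (p+q)/2,np.linalg.norm(p-q)
E
python3 - <<'E'
from h import *
np.set_printoptions(precision=3,suppress=True)
for n in ['top','side']:
    save(n+'1.png',manip.grab_frame(n));c=manip.camera_info(n);print(n,c)
c=manip.camera_info('wrist');save('wrist1.png',manip.grab_frame('wrist'));print(c)
print(manip.read_state())
E
```

```text
top {'intrinsics': array([[604.842,   0.   , 315.855],
       [  0.   , 604.842, 242.24 ],
       [  0.   ,   0.   ,   1.   ]]), 'R': array([[-0.025, -1.   , -0.009],
       [-0.994,  0.025, -0.103],
       [ 0.103,  0.006, -0.995]]), 't': array([0.009, 0.6  , 1.371])}
side {'intrinsics': array([[461.48 ,   0.   , 322.528],
       [  0.   , 461.48 , 242.299],
       [  0.   ,   0.   ,   1.   ]]), 'R': array([[ 0.99 , -0.144,  0.006],
       [-0.08 , -0.585, -0.807],
       [ 0.119,  0.798, -0.59 ]]), 't': array([-0.579,  0.109,  0.805])}
{'intrinsics': array([[371.648,   0.   , 318.414],
       [  0.   , 371.648, 239.321],
       [  0.   ,   0.   ,   1.   ]]), 'R': array([[ 0.287, -0.958, -0.   ],
       [-0.912, -0.273,  0.307],
       [-0.294, -0.087, -0.952]]), 't': array([-0.651, -0.04 ,  0.379])}
{'time_s': 0.15, 'joints': array([ 1.294,  0.322, -0.07 ,  1.451,  0.023,  1.371, -0.057]), 'qd': array([-0.   , -0.002, -0.   , -0.003, -0.002,  0.001,  0.001]), 'tau': array([  0.   , -49.41 ,  -0.383, -31.468,   0.013,   0.008,   0.   ]), 'position': array([ 0.186, -0.622,  0.244]), 'tcp_rot': array([[ 0.958,  0.287, -0.001],
       [ 0.287, -0.958,  0.001],
       [-0.   , -0.001, -1.   ]]), 'contact_force': array([-0.596, -0.269, -0.534]), 'wrist_torque': array([ 0.027, -0.027, -0.037]), 'grasp_force': 0.0, 'finger_gap': 1.00265342055029}
```

View pics/top1.png

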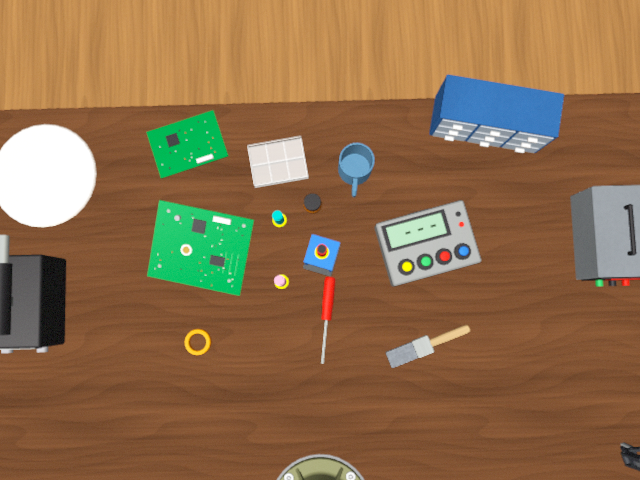

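View pics/side1.png

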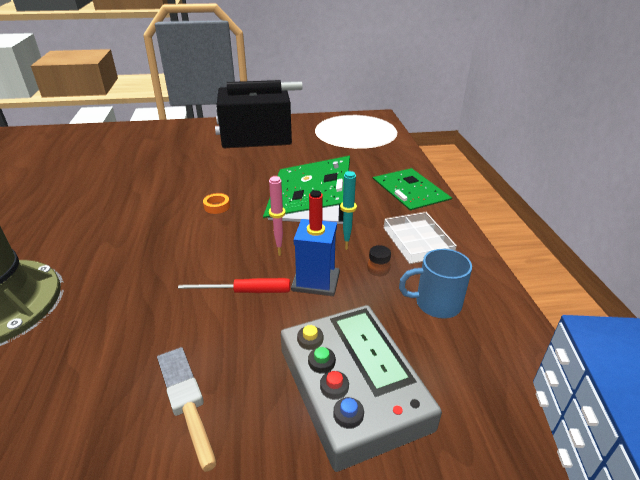

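Top view: the keys are yellow (407,267), green (426,262), red (444,257) and blue (463,251). The pad is at (186,250) on the large sloped board. There are three probe shapes: red (322,251), pink (281,282) and turquoise (279,217). The red one in the blue stand fits; the pink and turquoise ones are the look-alikes. Next I'll measure and take a crop to confirm.

```bash
cat > m1.py <<'E'
from h import *
np.set_printoptions(precision=4,suppress=True)
T=cv2.cvtColor(cv2.imread('pics/top1.png'),cv2.COLOR_BGR2HSV);S=cv2.cvtColor(cv2.imread('pics/side1.png'),cv2.COLOR_BGR2HSV)
ct,cs=manip.camera_info('top'),manip.camera_info('side')
def blob(H,box,hr,smin=120,vmin=80):
    x0,y0,x1,y1=box;h=H[y0:y1,x0:x1].astype(int)
    hh=(h[...,0]-hr[0])%180
    m=((hh<=(hr[1]-hr[0])%180)&(h[...,1]>smin)&(h[...,2]>vmin)).astype(np.uint8)
    n,l,st,c=cv2.connectedComponentsWithStats(m)
    k=1+np.argmax(st[1:,4]);return c[k]+[x0,y0],st[k,2:]
hues=dict(yellow=(22,33),green=(45,80),red=(172,8),blue=(100,118))
tb=dict(yellow=(397,258,417,277),green=(416,252,436,272),red=(434,247,454,267),blue=(453,241,473,261))
sb=dict(yellow=(295,320,325,348),green=(307,342,336,368),red=(318,367,350,394),blue=(333,394,365,424))
P={}
for k in hues:
    a,sa=blob(T,tb[k],hues[k],100);b,s2=blob(S,sb[k],hues[k],100)
    p,e=cross(ray(ct,a),ray(cs,b));P[k]=onz(ray(ct,a),.077);print(k,a,sa,b,s2,'tri',p,e,'z77',P[k])
d=P['blue']-P['yellow'];print('row yaw dir',d/np.linalg.norm(d),np.linalg.norm(d))
# board pad ring: gold
a,sa=blob(T,(178,242,195,258),(8,35),80);b,s2=blob(S,(296,172,318,186),(8,35),60)
print('pad',a,sa,b,s2,cross(ray(ct,a),ray(cs,b)),onz(ray(ct,a),.052))
a,sa=blob(T,(310,240,335,262),(22,33),100);b,s2=blob(S,(300,222,332,242),(22,33),100)
print('collar',a,sa,b,s2,cross(ray(ct,a),ray(cs,b)),onz(ray(ct,a),.12))
# board corners
m=cv2.inRange(T,(45,100,60),(80,255,255));m[:190]=0;m[:,270:]=0
c=max(cv2.findContours(cv2.morphologyEx(m,cv2.MORPH_CLOSE,np.ones((9,9))),0,1)[0],key=cv2.contourArea)
q=cv2.approxPolyDP(cv2.convexHull(c),8,True)[:,0];print(q)
for v in q: print(onz(ray(ct,v),.05))
# stand top blue
m=cv2.inRange(T[225:280,295:345],(100,100,150),(120,255,255));print('stand',cv2.minAreaRect(cv2.findNonZero(m)))
c1=cv2.imread('pics/top1.png')[195:300,260:360];c2=cv2.imread('pics/side1.png')[165:300,240:375]
cv2.imwrite('pics/crop1.png',np.hstack([cv2.resize(c1,(400,400)),cv2.resize(c2,(400,400))]))
E
python3 m1.py
```

```text
yellow [406.8085 266.0426] [11 11 94] [309.7921 332.4554] [ 15  16 202] tri [ 0.5365 -0.208   0.0728] 0.00015434158134921554 z77 [ 0.5364 -0.2074  0.077 ]
green [425.5    260.6667] [10 10 84] [321.4524 354.6524] [ 16  16 210] tri [ 0.5474 -0.2503  0.0728] 0.00034243683261163133 z77 [ 0.5473 -0.2496  0.077 ]
red [444.2366 255.6022] [11 10 93] [334.1479 379.3541] [ 17  18 257] tri [ 0.5578 -0.2927  0.0728] 0.00017061360886055406 z77 [ 0.5576 -0.2918  0.077 ]
blue [463.2151 250.5376] [11 10 93] [348.5964 407.1321] [ 18  20 280] tri [ 0.5683 -0.3356  0.0732] 0.00026048704223915467 z77 [ 0.5679 -0.3346  0.077 ]
row yaw dir [ 0.2403 -0.9707  0.    ] 0.13102917206968717
pad [185.6429 249.4643] [ 6  6 28] [305.7143 177.7857] [ 6  4 14] (array([0.5882, 0.2921, 0.0517]), np.float64(0.0006535784211872919)) [0.5885 0.292  0.052 ]
collar [321.3191 254.5745] [14 10 47] [315.3263 230.5684] [18 10 95] (array([ 0.5667, -0.0177,  0.1161]), np.float64(0.006127385506027079)) [ 0.5633 -0.0174  0.12  ]
[[159 200]
 [253 220]
 [239 295]
 [147 276]]
[0.7049 0.3538 0.05  ]
[0.6527 0.1373 0.05  ]
[0.4818 0.1714 0.05  ]
[0.5302 0.3808 0.05  ]
stand ((26.458717346191406, 27.137615203857422), (30.26731300354004, 29.884180068969727), 16.699241638183594)
```

View pics/crop1.png

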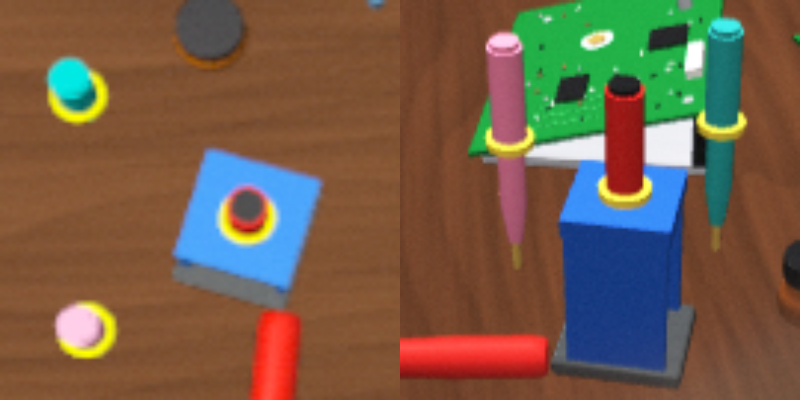

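View pics/wrist1.png

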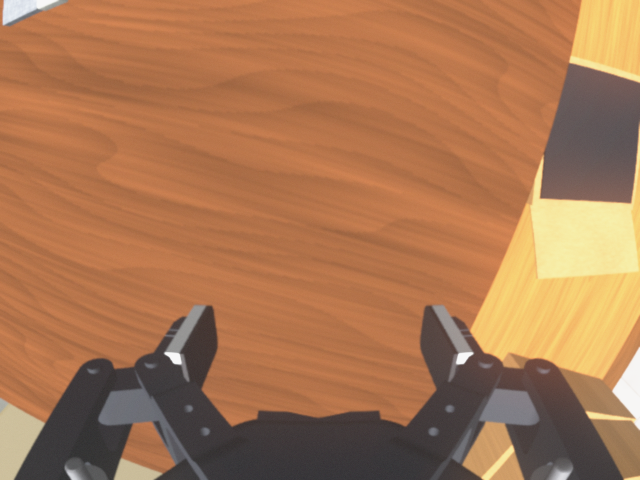

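The crop confirms it. The red-handled probe with the black cap sits in the blue stand at about (322,251); pink and turquoise stand free beside it. The first wrist view shows only table. Next I shut the fingers and move towards the green key.

>>> send_rows:
  travel:
    - [2.3, -1.3, 0]
    - [2.3, -1.3, 0]
    - [2.3, -1.3, 0]
    - [2.3, -1.3, 0]
    - [2.3, -1.3, 0]
    - [2.3, -1.3, 0]
    - [2.3, -1.3, 0]
    - [2.3, -1.3, 0]
    - [2.3, -1.3, 0]
    - [2.3, -1.3, 0]
  delta_rot:
    - [0, 0, 0]
    - [0, 0, 0]
    - [0, 0, 0]
    - [0, 0, 0]
    - [0, 0, 0]
    - [0, 0, 0]
    - [0, 0, 0]
    - [0, 0, 0]
    - [0, 0, 0]
    - [0, 0, 0]
  grip: [0, 0, 0, 0, 0, 0, 0, 0, 0, 0]
  newtons: 40

```text
time_s: 0.98
position: [0.37, -0.4311, 0.2451]
tcp_rot: [[0.958, 0.287, -0.0], [0.287, -0.958, 0.0], [-0.0, -0.0, -1.0]]
contact_force: [0.8, -0.0, 0.5]
finger_gap: 0.0
grasp_force: 0.0
```

>>> send_rows:
  travel:
    - [2.2, -1.2, 0]
    - [2.2, -1.2, 0]
    - [2.2, -1.2, 0]
    - [2.2, -1.2, 0]
    - [2.2, -1.2, 0]
    - [2.2, -1.2, 0]
    - [2.2, -1.2, 0]
    - [2.2, -1.2, 0]
    - [2.2, -1.2, 0]
    - [0, 0, 0]
  delta_rot:
    - [0, 0, 0]
    - [0, 0, 0]
    - [0, 0, 0]
    - [0, 0, 0]
    - [0, 0, 0]
    - [0, 0, 0]
    - [0, 0, 0]
    - [0, 0, 0]
    - [0, 0, 0]
    - [0, 0, 0]
  grip: [0, 0, 0, 0, 0, 0, 0, 0, 0, 0]

```text
time_s: 1.82
position: [0.5319, -0.2658, 0.2451]
tcp_rot: [[0.956, 0.295, 0.002], [0.295, -0.956, 0.004], [0.003, -0.003, -1.0]]
contact_force: [0.5, 1.1, 0.1]
finger_gap: -0.0
grasp_force: 0.0
```

>>> send_rows:
  travel:
    - [1.9, -1.0, 0]
    - [0, 0, 2.5]
    - [0, 0, 2.5]
    - [0, 0, 0]
  delta_rot:
    - [0, 0, 0]
    - [0, 0, 0]
    - [0, 0, 0]
    - [0, 0, 0]
  grip: [0, 0, 0, 0]

```text
time_s: 2.15
position: [0.5404, -0.2558, 0.1899]
tcp_rot: [[0.958, 0.287, -0.008], [0.287, -0.958, 0.004], [-0.007, -0.006, -1.0]]
contact_force: [-1.2, -0.4, -0.8]
finger_gap: 0.0
grasp_force: 0.0
```

```bash
cat > m2.py <<'E'
from h import *
np.set_printoptions(precision=4,suppress=True)
s=manip.read_state();c=manip.camera_info('wrist');im=manip.grab_frame('wrist');save('wrist2.png',im)
print(s['position'],s['tcp_rot'],s['contact_force'])
H=cv2.cvtColor(im,cv2.COLOR_RGB2HSV).astype(int)
for k,hr in dict(yellow=(22,33),green=(50,75),red=(174,6),blue=(100,118)).items():
    m=((((H[...,0]-hr[0])%180)<=(hr[1]-hr[0])%180)&(H[...,1]>120)&(H[...,2]>70)).astype(np.uint8)
    n,l,st,ce=cv2.connectedComponentsWithStats(m)
    for i in 1+np.argsort(-st[1:,4])[:4]:
        if st[i,4]>60: print(k,ce[i],st[i,2:],onz(ray(c,ce[i],True),.077))
# lookalike tops, stand and cap
ct,cs=manip.camera_info('top'),manip.camera_info('side')
for n,a,b in [('pink',(279.5,280),(275.4,179)),('turq',(277.5,214.7),(349.7,174.5)),('cap',(321.75,248.3),(315.5,194))]: print(n,cross(ray(ct,a),ray(cs,b)))
print('stand',onz(ray(ct,(321.5,252.1)),.116),'cap190',onz(ray(ct,(321.75,248.3)),.19))
E
python3 m2.py
```

```text
[ 0.5404 -0.2558  0.1899] [[ 0.9578  0.2873 -0.0084]
 [ 0.2874 -0.9578  0.0039]
 [-0.0069 -0.0061 -1.    ]] [-1.1748 -0.3969 -0.8293]
yellow [251.1136 222.939 ] [ 33  33 836] [ 0.538  -0.2093  0.077 ]
yellow [ 10.16   124.8044] [ 19  43 450] [0.562  0.0176 0.077 ]
green [314.0822 226.4313] [ 31  31 742] [ 0.5479 -0.2512  0.077 ]
red [ 81.4679 217.6324] [  38   99 2334] [ 0.5037 -0.0745  0.077 ]
red [377.3577 228.8848] [ 32  33 833] [ 0.5588 -0.293   0.077 ]
red [  3.4223 125.5243] [  9  28 206] [0.5601 0.0267 0.077 ]
red [461.7989 148.6402] [ 15  16 189] [ 0.6297 -0.3308  0.077 ]
blue [ 50.6015 125.293 ] [ 121  118 8893] [ 0.5691 -0.0318  0.077 ]
blue [437.5467 232.2527] [ 30  30 728] [ 0.5691 -0.3352  0.077 ]
blue [615.5576   6.6848] [ 51  17 165] [ 0.8004 -0.4306  0.077 ]
pink (array([0.5092, 0.0706, 0.1726]), np.float64(0.0016939083149623785))
turq (array([0.645 , 0.0724, 0.1712]), np.float64(0.0003656579611850147))
cap (array([ 0.5703, -0.0185,  0.1887]), np.float64(0.00034532701042172027))
stand [ 0.569 -0.018  0.116] cap190 [ 0.5704 -0.0185  0.19  ]
```

View pics/wrist2.png

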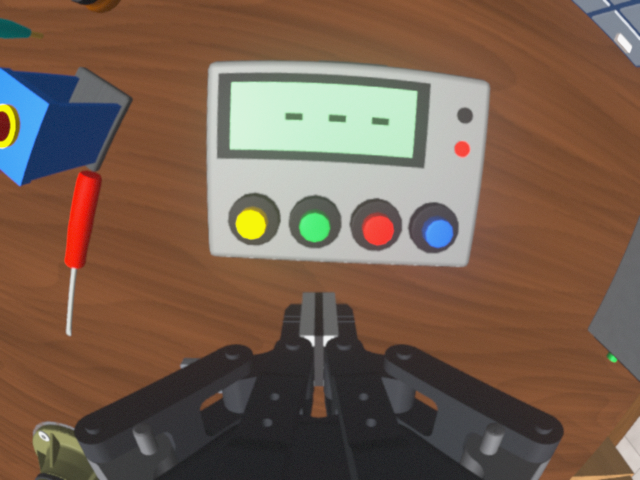

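The wrist view shows green (314,226), yellow (251,223), red (377,229) and blue (438,232), and the rays agree to about 1.5 mm. Now I descend on green.

>>> send_rows:
  travel:
    - [0.8, -0.3, 0]
    - [0, 0, 2]
    - [0, 0, 2]
    - [0, 0, 2]
    - [0, 0, 2]
    - [0, 0, 0.5]
    - [0, 0, 0]
    - [0, 0, 0]
  delta_rot:
    - [0, 0, 0]
    - [0, 0, 0]
    - [0, 0, 0]
    - [0, 0, 0]
    - [0, 0, 0]
    - [0, 0, 0]
    - [0, 0, 0]
    - [0, 0, 0]
  grip: [0, 0, 0, 0, 0, 0, 0, 0]

```text
time_s: 2.87
position: [0.5514, -0.2521, 0.112]
tcp_rot: [[0.958, 0.287, 0.002], [0.287, -0.958, -0.001], [0.002, 0.001, -1.0]]
contact_force: [-0.4, -0.4, 0.8]
finger_gap: 0.001
grasp_force: 0.0
```

>>> send_rows:
  travel:
    - [-0.3, -0.2, 0]
    - [0, 0, 0.8]
    - [0, 0, 0.8]
    - [0, 0, 0]
    - [0, 0, 0]
  delta_rot:
    - [0, 0, 0]
    - [0, 0, 0]
    - [0, 0, 0]
    - [0, 0, 0]
    - [0, 0, 0]
  grip: [0, 0, 0, 0, 0]

```text
time_s: 3.28
position: [0.5463, -0.2506, 0.0936]
tcp_rot: [[0.958, 0.287, -0.001], [0.287, -0.958, 0.0], [-0.001, -0.001, -1.0]]
contact_force: [-0.1, -0.9, -0.3]
finger_gap: 0.003
grasp_force: 0.0
```

>>> send_rows:
  travel:
    - [0.1, 0, 0.3]
    - [0, 0, 0.3]
    - [0, 0, 0.2]
    - [0, 0, 0.1]
    - [0, 0, 0]
    - [0, 0, 0]
  delta_rot:
    - [0, 0, 0]
    - [0, 0, 0]
    - [0, 0, 0]
    - [0, 0, 0]
    - [0, 0, 0]
    - [0, 0, 0]
  grip: [0, 0, 0, 0, 0, 0]

```text
time_s: 3.78
position: [0.5483, -0.2506, 0.0858]
tcp_rot: [[0.958, 0.287, 0.001], [0.287, -0.958, -0.001], [0.001, 0.001, -1.0]]
contact_force: [0.4, -0.5, 3.9]
finger_gap: -0.003
grasp_force: 1.7
```

>>> send_rows:
  travel:
    - [0, 0, 0.2]
    - [0, 0, 0.1]
    - [0, 0, 0]
    - [0, 0, 0]
  delta_rot:
    - [0, 0, 0]
    - [0, 0, 0]
    - [0, 0, 0]
    - [0, 0, 0]
  grip: [0, 0, 0, 0]

```text
time_s: 4.12
position: [0.5484, -0.2507, 0.0849]
tcp_rot: [[0.958, 0.287, 0.001], [0.287, -0.958, -0.001], [0.001, 0.002, -1.0]]
contact_force: [-4.4, 1.5, 15.0]
finger_gap: -0.003
grasp_force: 7.6
```

Green has bottomed out: 15 N, tip at 71 mm. Next is yellow.

>>> send_rows:
  travel:
    - [0, 0, -1.5]
    - [0, 0, -1.5]
    - [0, 0, 0]
    - [0.1, -2.2, 0]
    - [0, -2.1, 0]
    - [0, 0, 0]
    - [0, 0, 0.8]
    - [0, 0, 0.8]
    - [0, 0, 0]
    - [0, 0, 0]
  delta_rot:
    - [0, 0, 0]
    - [0, 0, 0]
    - [0, 0, 0]
    - [0, 0, 0]
    - [0, 0, 0]
    - [0, 0, 0]
    - [0, 0, 0]
    - [0, 0, 0]
    - [0, 0, 0]
    - [0, 0, 0]
  grip: [0, 0, 0, 0, 0, 0, 0, 0, 0, 0]

```text
time_s: 4.95
position: [0.5354, -0.2097, 0.0947]
tcp_rot: [[0.958, 0.285, -0.002], [0.285, -0.958, 0.001], [-0.002, -0.001, -1.0]]
contact_force: [0.0, -0.1, 0.2]
finger_gap: 0.0
grasp_force: 0.0
```

>>> send_rows:
  travel:
    - [0.2, 0, 0.3]
    - [0, 0, 0.3]
    - [0, 0, 0.3]
    - [0, 0, 0.2]
    - [0, 0, 0.1]
    - [0, 0, 0]
    - [0, 0, 0]
  delta_rot:
    - [0, 0, 0]
    - [0, 0, 0]
    - [0, 0, 0]
    - [0, 0, 0]
    - [0, 0, 0]
    - [0, 0, 0]
    - [0, 0, 0]
  grip: [0, 0, 0, 0, 0, 0, 0]

```text
time_s: 5.53
position: [0.539, -0.2089, 0.0852]
tcp_rot: [[0.958, 0.287, 0.002], [0.287, -0.958, -0.001], [0.001, 0.002, -1.0]]
contact_force: [0.3, -1.0, 4.9]
finger_gap: -0.003
grasp_force: 2.4
```

>>> send_rows:
  travel:
    - [0, 0, 0.2]
    - [0, 0, 0.1]
    - [0, 0, 0]
    - [0, 0, 0]
  delta_rot:
    - [0, 0, 0]
    - [0, 0, 0]
    - [0, 0, 0]
    - [0, 0, 0]
  grip: [0, 0, 0, 0]

```text
time_s: 5.87
position: [0.5392, -0.209, 0.0848]
tcp_rot: [[0.958, 0.287, 0.001], [0.287, -0.958, -0.002], [0.001, 0.002, -1.0]]
contact_force: [-5.8, 1.1, 20.1]
finger_gap: -0.001
grasp_force: 10.3
```

Yellow is down as well, at 20 N. I'll raise and pass over red to blue.

>>> send_rows:
  travel:
    - [0, 0, -1.8]
    - [0, 0, -1.8]
    - [0, 0, -1.4]
    - [-0.2, 3.2, 0]
    - [-0.2, 3.2, 0]
    - [-0.2, 3.2, 0]
    - [-0.2, 3.3, 0]
    - [0, 0, 0]
    - [0, 0, 0]
  delta_rot:
    - [0, 0, 0]
    - [0, 0, 0]
    - [0, 0, 0]
    - [0, 0, 0]
    - [0, 0, 0]
    - [0, 0, 0]
    - [0, 0, 0]
    - [0, 0, 0]
    - [0, 0, 0]
  grip: [0, 0, 0, 0, 0, 0, 0, 0, 0]

```text
time_s: 6.62
position: [0.5664, -0.3366, 0.1298]
tcp_rot: [[0.959, 0.283, -0.002], [0.283, -0.959, 0.001], [-0.002, -0.001, -1.0]]
contact_force: [0.7, 0.6, -0.7]
finger_gap: -0.001
grasp_force: 0.0
```

>>> send_rows:
  travel:
    - [0.2, 0, 0]
    - [0, 0, 1.2]
    - [0, 0, 1.2]
    - [0, 0, 1.0]
    - [0, 0, 0]
    - [0, 0, 0]
  delta_rot:
    - [0, 0, 0]
    - [0, 0, 0]
    - [0, 0, 0]
    - [0, 0, 0]
    - [0, 0, 0]
    - [0, 0, 0]
  grip: [0, 0, 0, 0, 0, 0]

```text
time_s: 7.12
position: [0.5687, -0.3328, 0.0957]
tcp_rot: [[0.958, 0.287, -0.002], [0.287, -0.958, 0.001], [-0.002, -0.002, -1.0]]
contact_force: [0.3, -0.2, 0.3]
finger_gap: -0.003
grasp_force: 0.0
```

>>> send_rows:
  travel:
    - [0, 0, 0.3]
    - [0, 0, 0.3]
    - [0, 0, 0.3]
    - [0, 0, 0.2]
    - [0, 0, 0.1]
    - [0, 0, 0]
    - [0, 0, 0]
  delta_rot:
    - [0, 0, 0]
    - [0, 0, 0]
    - [0, 0, 0]
    - [0, 0, 0]
    - [0, 0, 0]
    - [0, 0, 0]
    - [0, 0, 0]
  grip: [0, 0, 0, 0, 0, 0, 0]

```text
time_s: 7.7
position: [0.57, -0.3339, 0.086]
tcp_rot: [[0.958, 0.287, 0.001], [0.287, -0.958, -0.001], [0.001, 0.001, -1.0]]
contact_force: [0.7, -0.4, 3.1]
finger_gap: 0.0
grasp_force: 1.7
```

>>> send_rows:
  travel:
    - [0, 0, 0.2]
    - [0, 0, 0.2]
    - [0, 0, 0]
    - [0, 0, 0]
  delta_rot:
    - [0, 0, 0]
    - [0, 0, 0]
    - [0, 0, 0]
    - [0, 0, 0]
  grip: [0, 0, 0, 0]

```text
time_s: 8.03
position: [0.5701, -0.334, 0.0849]
tcp_rot: [[0.958, 0.287, 0.001], [0.287, -0.958, -0.002], [0.001, 0.002, -1.0]]
contact_force: [-5.2, 2.0, 17.5]
finger_gap: 0.004
grasp_force: 8.9
```

All three keys are done. Next I go up and over to the probe, opening the fingers on the way.

>>> send_rows:
  travel:
    - [0, 0, -1.8]
    - [0, 0, -3]
    - [0, 0, -3.3]
    - [0, 0, -3.3]
    - [0, 0, -3.3]
    - [0, 0, -3.3]
    - [0, 0, 0]
    - [0.3, -1, 0]
    - [0.6, -2, 0]
    - [0.8, -2.7, 0]
  delta_rot:
    - [0, 0, 0]
    - [0, 0, 0]
    - [0, 0, 0]
    - [0, 0, 0]
    - [0, 0, 0]
    - [0, 0, 0]
    - [0, 0, 0]
    - [0, 0, 0]
    - [0, 0, 0]
    - [0, 0, 0]
  grip: [0, 0, 0, 0, 0, 0, 1, 1, 1, 1]

```text
time_s: 8.87
position: [0.5678, -0.2753, 0.2588]
tcp_rot: [[0.959, 0.283, -0.004], [0.283, -0.959, 0.001], [-0.003, -0.002, -1.0]]
contact_force: [0.4, -0.1, -0.7]
finger_gap: 0.564
grasp_force: 0.0
```

>>> send_rows:
  travel:
    - [0.8, -2.7, 0]
    - [0.8, -2.7, 0]
    - [0.8, -2.7, 0]
    - [0.8, -2.7, 0]
    - [0.8, -2.7, 0]
    - [0.8, -2.7, 0]
    - [0.8, -2.7, 0]
    - [0.8, -2.7, 0]
    - [0, 0, 0]
    - [0, 0, 0]
  delta_rot:
    - [0, 0, 0]
    - [0, 0, 0]
    - [0, 0, 0]
    - [0, 0, 0]
    - [0, 0, 0]
    - [0, 0, 0]
    - [0, 0, 0]
    - [0, 0, 0]
    - [0, 0, 0]
    - [0, 0, 0]
  grip: [1, 1, 1, 1, 1, 1, 1, 1, 1, 1]

```text
time_s: 9.7
position: [0.5677, -0.0459, 0.2596]
tcp_rot: [[0.957, 0.292, -0.003], [0.292, -0.957, 0.001], [-0.003, -0.001, -1.0]]
contact_force: [0.5, -0.2, 0.6]
finger_gap: 0.999
grasp_force: 0.0
```

```bash
cat > m3.py <<'E'
from h import *
np.set_printoptions(precision=4,suppress=True)
s=manip.read_state();c=manip.camera_info('wrist');im=manip.grab_frame('wrist');save('wrist3.png',im)
print(s['time_s'],s['position'],s['tcp_rot'],s['joints'])
R=np.array(c['R']);t=np.array(c['t']);K=c['intrinsics']
def proj(X):
    p=R@X+t;r=np.hypot(p[0],p[1]);th=np.arctan2(r,p[2]);return K[0,2]+K[0,0]*th*p[0]/r,K[1,2]+K[0,0]*th*p[1]/r
for z in (.118,.19): print('expected probe',proj(np.array([.570,-.018,z])))
E
python3 m3.py
```

```text
9.7 [ 0.5677 -0.0459  0.2596] [[ 0.9565  0.2916 -0.0029]
 [ 0.2916 -0.9565  0.0006]
 [-0.0026 -0.0014 -1.    ]] [ 0.5022  0.1808 -0.5285  1.6175  0.092   1.3713 -1.3126]
expected probe (np.float64(282.3145376002842), np.float64(214.1701082664062))
expected probe (np.float64(270.5337584010925), np.float64(245.26340208199994))
```

View pics/wrist3.png

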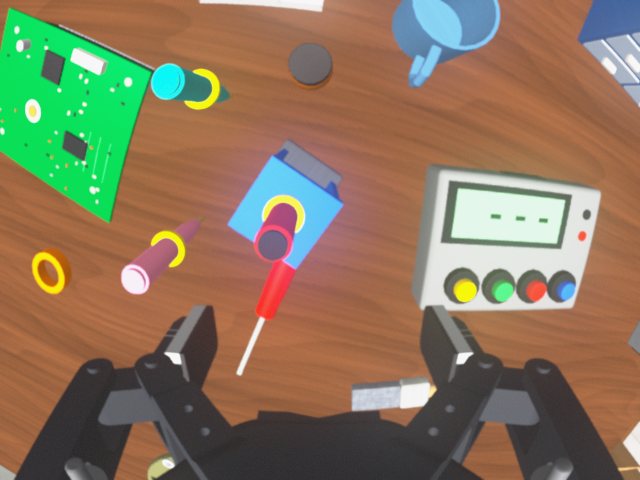

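In the wrist view the red probe's cap is at (273,243) and its collar at (283,216), within 3 px (about 1 mm) of my estimate. Pink (170,260) and turquoise (185,85) are well clear.

>>> send_rows:
  travel:
    - [0.5, -1.3, 0]
    - [0.5, -1.3, 0]
    - [0, 0, 0]
    - [0, 0, 1]
    - [0, 0, 1]
    - [0, 0, 0]
    - [0, 0, 0]
  delta_rot:
    - [0, 0, 0]
    - [0, 0, 0]
    - [0, 0, 0]
    - [0, 0, 0]
    - [0, 0, 0]
    - [0, 0, 0]
    - [0, 0, 0]
  grip: [1, 1, 1, 1, 1, 1, 1]

```text
time_s: 10.33
position: [0.5701, -0.0227, 0.2396]
tcp_rot: [[0.959, 0.285, -0.003], [0.285, -0.959, -0.0], [-0.003, -0.001, -1.0]]
contact_force: [0.4, -1.1, 0.5]
finger_gap: 0.995
grasp_force: 0.0
```

>>> send_rows:
  travel:
    - [0.1, -0.4, 0]
    - [0, 0, 1.5]
    - [0, 0, 1.5]
    - [0, 0, 1.5]
    - [0, 0, 1.5]
    - [0, 0, 1.5]
    - [0, 0, 1.2]
    - [0, 0, 0]
    - [0, 0, 0]
  delta_rot:
    - [0, 0, 0]
    - [0, 0, 0]
    - [0, 0, 0]
    - [0, 0, 0]
    - [0, 0, 0]
    - [0, 0, 0]
    - [0, 0, 0]
    - [0, 0, 0]
    - [0, 0, 0]
  grip: [1, 1, 1, 1, 1, 1, 1, 1, 1]

```text
time_s: 11.08
position: [0.5707, -0.017, 0.1541]
tcp_rot: [[0.958, 0.287, -0.001], [0.287, -0.958, 0.0], [-0.001, -0.0, -1.0]]
contact_force: [-0.1, -0.4, 0.1]
finger_gap: 1.0
grasp_force: 0.0
```

>>> send_rows:
  travel:
    - [0, 0.1, 0]
    - [0, 0, 0]
    - [0, 0, 0]
    - [0, 0, 0]
    - [0, 0, 0]
    - [0, 0, 0]
    - [0, 0, 0]
    - [0, 0, 0]
    - [0, 0, 0]
    - [0, 0, 0]
  delta_rot:
    - [0, 0, 0]
    - [0, 0, 0]
    - [0, 0, 0]
    - [0, 0, 0]
    - [0, 0, 0]
    - [0, 0, 0]
    - [0, 0, 0]
    - [0, 0, 0]
    - [0, 0, 0]
    - [0, 0, 0]
  grip: [0.6, 0.4, 0.35, 0.3, 0.2, 0, 0, 0, 0, 0]
  newtons: 60

```text
time_s: 11.92
position: [0.5713, -0.0179, 0.1548]
tcp_rot: [[0.958, 0.287, 0.001], [0.287, -0.958, -0.0], [0.0, 0.0, -1.0]]
contact_force: [-1.1, 1.2, 5.3]
finger_gap: 0.242
grasp_force: 58.4
```

Gripped, with the gap (0.24) matching the 22 mm handle. Lifting straight up.

>>> send_rows:
  travel:
    - [0, 0, -0.8]
    - [0, 0, -1.6]
    - [0, 0, -1.8]
    - [0, 0, -1.8]
    - [0, 0, -1.8]
    - [0, 0, -1.8]
    - [0, 0, -1.8]
    - [0, 0, -1.8]
    - [0, 0, -1.8]
    - [0, 0, -1]
  delta_rot:
    - [0, 0, 0]
    - [0, 0, 0]
    - [0, 0, 0]
    - [0, 0, 0]
    - [0, 0, 0]
    - [0, 0, 0]
    - [0, 0, 0]
    - [0, 0, 0]
    - [0, 0, 0]
    - [0, 0, 0]
  grip: [0, 0, 0, 0, 0, 0, 0, 0, 0, 0]

```text
time_s: 12.75
position: [0.5715, -0.0181, 0.3162]
tcp_rot: [[0.958, 0.287, 0.002], [0.287, -0.958, -0.0], [0.002, 0.001, -1.0]]
contact_force: [0.1, 0.1, -1.1]
finger_gap: 0.241
grasp_force: 58.6
```

```bash
cat > m4.py <<'E'
from h import *
np.set_printoptions(precision=4,suppress=True)
s=manip.read_state();im=manip.grab_frame('side');save('side4.png',im)
a=manip.grab_frame('top');save('top4.png',a)
print(s['time_s'],s['position'],s['tcp_rot'],s['joints'],s['contact_force'],s['grasp_force'],s['finger_gap'])
b=im[60:300,230:430]
save('crop4.png',cv2.resize(b,(500,600)))
E
python3 m4.py
```

```text
12.75 [ 0.5715 -0.0181  0.3162] [[ 0.958   0.2866  0.0019]
 [ 0.2866 -0.958  -0.0003]
 [ 0.0017  0.0009 -1.    ]] [ 0.4692  0.1636 -0.548   1.5249  0.0858  1.4752 -1.3611] [ 0.1059  0.1411 -1.1238] 58.613115549087524 0.2406031608771675
```

View pics/crop4.png

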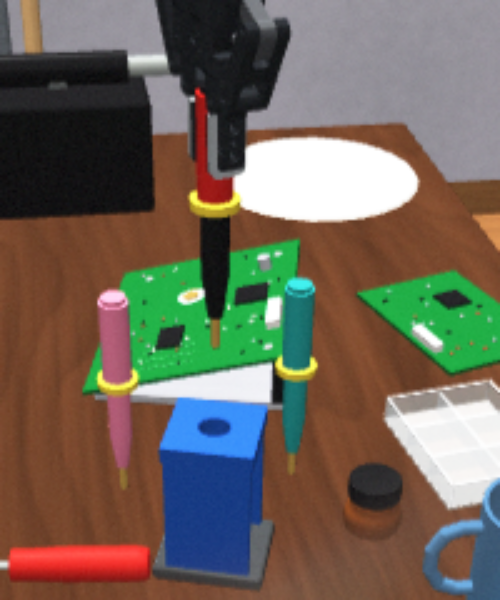

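The crop shows the probe lifted clear of the stand, straight in the jaws, with its brass tip at about (316,199) in the side view; pink and turquoise are undisturbed. Now I work out the pose over the pad.

```bash
cat > goal.py <<'E'
from h import *
from scipy.spatial.transform import Rotation as Ro
np.set_printoptions(precision=4,suppress=True)
yaw=-.232;b=.2618
n=np.array([-np.sin(b)*np.cos(yaw),-np.sin(b)*np.sin(yaw),np.cos(b)])
PAD=np.array([.5883,.2921,.0518])
def info(pad=PAD,L=.1378,off=np.zeros(3)):
    """off: probe tip offset from tool z axis, tool frame"""
    s=manip.read_state();R=np.array(s['tcp_rot']);p=np.array(s['position'])
    z=-R@[0,0,1];ax=np.cross(z,n);an=np.arcsin(np.linalg.norm(ax))
    rv=R.T@(ax/max(1e-9,np.linalg.norm(ax))*an)
    tip=p+R@(np.array([0,0,L])+off);d=tip-pad
    print('t',s['time_s'],'pos',p,'rotvec tool',rv,'tip',tip,'height along n %.4f'%(d@n))
    lat=d-(d@n)*n;print('lateral shift needed, tool axes (cm)',-100*R.T@lat,'full shift (cm) to pad',-100*R.T@d,'force',s['contact_force'],'along n %.2f'%(s['contact_force']@n))
    return s,R,p
E
python3 - <<'E'
from goal import *
s,R,p=info()
Rt=None
z=R@[0,0,1];ax=np.cross(z,-n);Rt=Ro.from_rotvec(ax/np.linalg.norm(ax)*np.arcsin(np.linalg.norm(ax))).as_matrix()@R
tp=PAD+n*(.04)-Rt@[0,0,.1378]
print('goal pos',tp,'shift tool cm',100*R.T@(tp-p))
ct,cs=manip.camera_info('top'),manip.camera_info('side')
tip=onz(ray(cs,(316,198.7)),.1784);print('side tip',tip)
E
```

```text
t 12.85 pos [ 0.5719 -0.018   0.3159] rotvec tool [-0.1295  0.2241  0.    ] tip [ 0.5723 -0.018   0.1781] height along n 0.1076
lateral shift needed, tool axes (cm) [  8.0057 -30.6438   2.2244] full shift (cm) to pad [ 10.3908 -29.2655  12.6278] force [-0.0023  0.9198 -0.572 ] along n -0.50
goal pos [0.5435 0.3027 0.2235] shift tool cm [  6.4503 -31.5426   9.2201]
side tip [ 0.5713 -0.0162  0.1784]
```

>>> send_rows:
  travel:
    - [0.3, -1.3, 0]
    - [0.5, -2.6, 0]
    - [0.6, -2.8, 0]
    - [0.6, -2.8, 0]
    - [0.6, -2.8, 0]
    - [0.6, -2.8, 0]
    - [0.6, -2.8, 0]
    - [0.6, -2.8, 0]
    - [0.6, -2.8, 0]
    - [0.6, -2.8, 0]
  delta_rot:
    - [0, 0, 0]
    - [0, 0, 0]
    - [0, 0, 0]
    - [0, 0, 0]
    - [0, 0, 0]
    - [0, 0, 0]
    - [0, 0, 0]
    - [0, 0, 0]
    - [0, 0, 0]
    - [0, 0, 0]
  grip: [0, 0, 0, 0, 0, 0, 0, 0, 0, 0]

```text
time_s: 13.68
position: [0.5477, 0.2522, 0.3124]
tcp_rot: [[0.958, 0.288, -0.003], [0.288, -0.958, -0.001], [-0.003, -0.0, -1.0]]
contact_force: [-0.4, -1.0, -0.6]
finger_gap: 0.242
grasp_force: 58.7
```

>>> send_rows:
  travel:
    - [0.6, -2.6, 0]
    - [0.4, -2.0, 0]
    - [0.2, -0.6, 0]
    - [0, 0, 0]
    - [0, 0, 0]
    - [0, 0, 0]
    - [0, 0, 0]
    - [0, 0, 0]
    - [0, 0, 0]
    - [0, 0, 0]
  delta_rot:
    - [0, 0, 0]
    - [0, 0, 0]
    - [0, 0, 0]
    - [-0.022, 0.037, 0]
    - [-0.022, 0.037, 0]
    - [-0.022, 0.037, 0]
    - [-0.022, 0.037, 0]
    - [-0.021, 0.038, 0]
    - [-0.021, 0.038, 0]
    - [0, 0, 0]
  grip: [0, 0, 0, 0, 0, 0, 0, 0, 0, 0]

```text
time_s: 14.52
position: [0.5436, 0.3038, 0.313]
tcp_rot: [[0.929, 0.273, 0.248], [0.296, -0.953, -0.061], [0.22, 0.13, -0.967]]
contact_force: [0.4, 1.0, -1.3]
finger_gap: 0.245
grasp_force: 58.8
```

Run:
```python
from goal import *
s,R,p=info();print(s['joints'],R)
```

```text
t 14.5167 pos [0.5436 0.3038 0.313 ] rotvec tool [0.0004 0.0038 0.    ] tip [0.5778 0.2954 0.1798] height along n 0.1265
lateral shift needed, tool axes (cm) [-1.9881 -1.0633  0.0071] full shift (cm) to pad [-1.9402 -1.0685 12.6576] force [ 0.4185  1.0223 -1.2916] along n -1.29
[-0.0058  0.1683 -0.7399  1.5681  0.3376  1.3122 -2.0719] [[ 0.9293  0.2731  0.2485]
 [ 0.2964 -0.9531 -0.061 ]
 [ 0.2202  0.1304 -0.9667]]
```

Shift laterally and come down to about 45 mm above the pad, then look with all the cameras.

>>> send_rows:
  travel:
    - [-0.7, -0.4, 1]
    - [-0.7, -0.4, 2]
    - [-0.6, -0.3, 2]
    - [0, 0, 2]
    - [0, 0, 1]
    - [0, 0, 0]
    - [0, 0, 0]
  delta_rot:
    - [0, 0, 0]
    - [0, 0, 0]
    - [0, 0, 0]
    - [0, 0, 0]
    - [0, 0, 0]
    - [0, 0, 0]
    - [0, 0, 0]
  grip: [0, 0, 0, 0, 0, 0, 0]

```text
time_s: 15.1
position: [0.5445, 0.3025, 0.2306]
tcp_rot: [[0.931, 0.27, 0.247], [0.293, -0.954, -0.06], [0.22, 0.128, -0.967]]
contact_force: [0.5, -0.7, -0.1]
finger_gap: 0.24
grasp_force: 58.8
```

Run:
```python
from goal import *
s,R,p=info()
w=manip.grab_frame('wrist');save('wrist5.png',w);si=manip.grab_frame('side');save('side5.png',si)
c=manip.camera_info('wrist');print(c)
a=cv2.resize(w[60:260,220:420],(400,400),interpolation=cv2.INTER_CUBIC);b=cv2.resize(si[130:210,260:340],(400,400),interpolation=cv2.INTER_CUBIC)
save('crop5.png',np.hstack([a,b]))
```

```text
t 15.1 pos [0.5445 0.3025 0.2306] rotvec tool [-0.0007  0.0046 -0.    ] tip [0.5786 0.2942 0.0974] height along n 0.0466
lateral shift needed, tool axes (cm) [-0.1845 -0.1234  0.0009] full shift (cm) to pad [-0.1629 -0.12    4.6604] force [ 0.4796 -0.7186 -0.0621] along n -0.22
{'intrinsics': array([[371.6483,   0.    , 318.4136],
       [  0.    , 371.6483, 239.3205],
       [  0.    ,   0.    ,   1.    ]]), 'R': array([[ 0.2703, -0.9541,  0.1291],
       [-0.9617, -0.261 ,  0.0842],
       [-0.0466, -0.1469, -0.9881]]), 't': array([0.1112, 0.6184, 0.446 ])}
```

View pics/crop5.png

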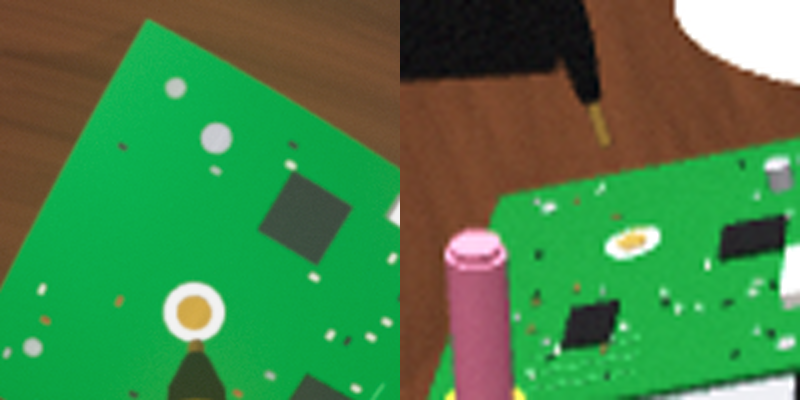

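In the wrist view (left) the gold pad is centred at (317,216.5) and the brass tip's end is at (317.3,231.5). In the side view the tip is at (301,159) and the pad at (306.4,178).

Run:
```python
from goal import *
s,R,p=info();c=manip.camera_info('wrist');cs=manip.camera_info('side');ct=manip.camera_info('top')
im=cv2.imread('pics/wrist5.png');H=cv2.cvtColor(im,cv2.COLOR_BGR2HSV)
m=cv2.inRange(H,(15,90,120),(32,255,255));m[:195]=0;m[231:]=0;m[:,:295]=0;m[:,340:]=0
M=cv2.moments(m,True);g=(M['m10']/M['m00'],M['m01']/M['m00'])
w=cv2.inRange(H,(0,0,170),(180,60,255));w[:195]=0;w[236:]=0;w[:,:295]=0;w[:,340:]=0
e=cv2.fitEllipse(cv2.convexHull(cv2.findNonZero(w)));print('gold',g,M['m00'],'ring',e)
rp=ray(c,e[0],True);rt=ray(c,(317.3,231.5),True)
print('pad wrist@.052',onz(rp,.052),'wrist+side',cross(rp,ray(cs,(306.4,178.2))),'wrist+top',cross(rp,ray(ct,(185.6,249.5))))
q=cross(rt,ray(cs,(301,159.2)));print('tip wrist+side',q)
o=R.T@(q[0]-p);print('tip in tool frame',o)
print('wrist ray at tool z .1378:',(lambda C,D:C+D*(.1378-C[2])/D[2])(R.T@(rt[0]-p),R.T@rt[1]))
```

```text
t 15.2 pos [0.5448 0.3036 0.2324] rotvec tool [-0.0015  0.0014  0.    ] tip [0.5793 0.2956 0.0992] height along n 0.0482
lateral shift needed, tool axes (cm) [-0.3279 -0.0392  0.0005] full shift (cm) to pad [-0.3211 -0.0321  4.8244] force [-0.6388  0.0008 -0.9524] along n -0.76
gold (316.6651982378855, 216.1057268722467) 227.0 ring ((316.5413513183594, 215.60818481445312), (29.204204559326172, 29.944765090942383), 97.648681640625)
pad wrist@.052 [0.5898 0.2924 0.052 ] wrist+side (array([0.5896, 0.2922, 0.0505]), np.float64(0.0003436155714932252)) wrist+top (array([0.5892, 0.2923, 0.0504]), np.float64(0.001276571534267538))
tip wrist+side (array([0.5779, 0.2945, 0.0987]), np.float64(0.00020840990501987653))
tip in tool frame [-0.0017  0.0006  0.138 ]
wrist ray at tool z .1378: [-0.0017  0.0006  0.1378]
```

```bash
cat > now.py <<'E'
from goal import *
info(np.array([.5890,.2922,.0515]),.138,np.array([-.0010,.0003,0]))
E
python3 now.py
```

```text
t 15.2 pos [0.5448 0.3036 0.2324] rotvec tool [-0.0015  0.0014  0.    ] tip [0.5785 0.295  0.0988] height along n 0.0485
lateral shift needed, tool axes (cm) [-0.1666 -0.0637  0.0003] full shift (cm) to pad [-0.1598 -0.0566  4.8504] force [-0.6388  0.0008 -0.9524] along n -0.76
```

>>> send_rows:
  travel:
    - [-0.1, 0, 1]
    - [0, 0, 1]
    - [0, 0, 1]
    - [0, 0, 0.5]
    - [0, 0, 0]
    - [0, 0, 0]
    - [0, 0, 0]
  delta_rot:
    - [0, 0, 0]
    - [0, 0, 0]
    - [0, 0, 0]
    - [0, 0, 0]
    - [0, 0, 0]
    - [0, 0, 0]
    - [0, 0, 0]
  grip: [0, 0, 0, 0, 0, 0, 0]

```text
time_s: 15.78
position: [0.5522, 0.301, 0.1972]
tcp_rot: [[0.93, 0.271, 0.249], [0.294, -0.954, -0.059], [0.222, 0.128, -0.967]]
contact_force: [0.0, -0.1, -1.1]
finger_gap: 0.243
grasp_force: 58.8
```

Run:
```python
exec(open('now.py').read())
w=manip.grab_frame('wrist');save('wrist6.png',w);si=manip.grab_frame('side');save('side6.png',si)
a=cv2.resize(w[180:260,278:358],(400,400),interpolation=cv2.INTER_CUBIC);b=cv2.resize(si[145:205,270:330],(400,400),interpolation=cv2.INTER_CUBIC)
save('crop6.png',np.hstack([a,b]))
exec(open('now.py').read())
```

```text
t 15.7833 pos [0.5522 0.301  0.1972] rotvec tool [-0.001   0.0025  0.    ] tip [0.5857 0.2922 0.0637] height along n 0.0126
lateral shift needed, tool axes (cm) [ 0.0322 -0.0662 -0.    ] full shift (cm) to pad [ 0.0354 -0.065   1.259 ] force [ 0.0197 -0.0963 -1.1451] along n -1.12
t 15.8833 pos [0.5522 0.3011 0.1976] rotvec tool [-0.001   0.0019  0.    ] tip [0.5859 0.2923 0.064 ] height along n 0.0129
lateral shift needed, tool axes (cm) [ 0.0058 -0.0635  0.    ] full shift (cm) to pad [ 0.0083 -0.0622  1.2918] force [ 1.2207  0.3785 -0.4282] along n -0.70
```

View pics/crop6.png

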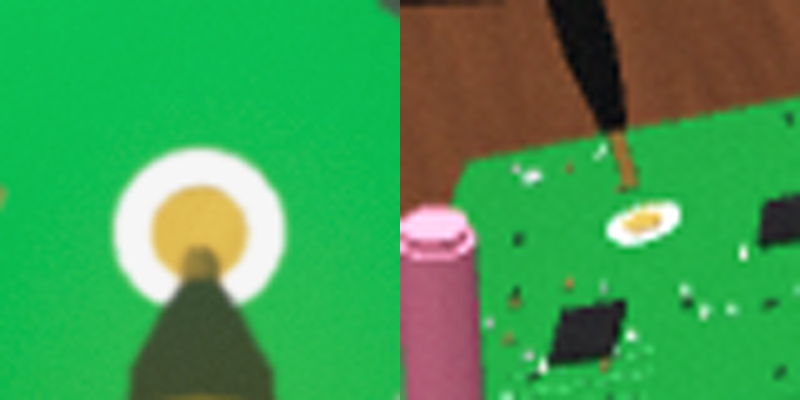

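The wrist crop has the tip end at about (318.2,230) and the pad centre at (318,226.4). The side crop has the tip at (304,173.5) and the pad at (306.4,178.2).

Run:
```python
from goal import *
s,R,p=info(np.array([.5890,.2922,.0515]),.138,np.array([-.0010,.0003,0]))
c=manip.camera_info('wrist');cs=manip.camera_info('side')
q=cross(ray(c,(318.2,229.7),True),ray(cs,(304.05,173.4)));g=cross(ray(c,(318,226.4),True),ray(cs,(306.45,178.15)))
d=q[0]-g[0];print(q,g,'h',d@n,'lat shift tool mm',-1000*R.T@(d-(d@n)*n), 'tip in tool',R.T@(q[0]-p))
```

```text
t 15.8833 pos [0.5522 0.3011 0.1976] rotvec tool [-0.001   0.0019  0.    ] tip [0.5859 0.2923 0.064 ] height along n 0.0129
lateral shift needed, tool axes (cm) [ 0.0058 -0.0635  0.    ] full shift (cm) to pad [ 0.0083 -0.0622  1.2918] force [ 1.2207  0.3785 -0.4282] along n -0.70
(array([0.5854, 0.2917, 0.0636]), np.float64(0.002546414827405947)) (array([0.5891, 0.2907, 0.0514]), np.float64(0.0005796880698610556)) h 0.012706974512361921 lat shift tool mm [ 0.4471  0.4179 -0.0012] tip in tool [-0.0018  0.0007  0.1384]
```

>>> send_rows:
  travel:
    - [0, 0, 0.4]
    - [0, 0, 0.4]
    - [0, 0, 0.2]
    - [0, 0, 0]
    - [0, 0, 0]
    - [0, 0, 0]
  delta_rot:
    - [0, 0, 0]
    - [0, 0, 0]
    - [0, 0, 0]
    - [0, 0, 0]
    - [0, 0, 0]
    - [0, 0, 0]
  grip: [0, 0, 0, 0, 0, 0]

```text
time_s: 16.38
position: [0.5546, 0.3002, 0.1874]
tcp_rot: [[0.93, 0.271, 0.249], [0.294, -0.954, -0.06], [0.222, 0.129, -0.967]]
contact_force: [-0.4, 0.3, -1.3]
finger_gap: 0.242
grasp_force: 58.8
```

```bash
python3 now.py
```

```text
t 16.3833 pos [0.5546 0.3002 0.1874] rotvec tool [-0.0008  0.0028 -0.    ] tip [0.5881 0.2914 0.0538] height along n 0.0024
lateral shift needed, tool axes (cm) [ 0.0551 -0.0818 -0.0001] full shift (cm) to pad [ 0.0558 -0.0816  0.2414] force [-0.3999  0.2624 -1.2746] along n -1.11
```

>>> send_rows:
  travel:
    - [0, 0, 0.2]
    - [0, 0, 0.2]
    - [0, 0, 0]
    - [0, 0, 0]
    - [0, 0, 0]
  delta_rot:
    - [0, 0, 0]
    - [0, 0, 0]
    - [0, 0, 0]
    - [0, 0, 0]
    - [0, 0, 0]
  grip: [0, 0, 0, 0, 0]

```text
time_s: 16.8
position: [0.5557, 0.3001, 0.1838]
tcp_rot: [[0.93, 0.271, 0.25], [0.294, -0.954, -0.059], [0.222, 0.128, -0.967]]
contact_force: [-0.5, 1.4, 0.5]
finger_gap: 0.24
grasp_force: 58.9
```

```bash
python3 now.py
```

```text
t 16.8 pos [0.5557 0.3001 0.1838] rotvec tool [-0.0009  0.0023 -0.    ] tip [0.5893 0.2914 0.0502] height along n -0.0013
lateral shift needed, tool axes (cm) [ 0.0265 -0.0722  0.    ] full shift (cm) to pad [ 0.0262 -0.0723 -0.134 ] force [-0.5098  1.3529  0.4552] along n 0.65
```

Contact made about where expected. Pressing about 4.7 mm more.

>>> send_rows:
  travel:
    - [0, 0, 0.2]
    - [0, 0, 0.2]
    - [0, 0, 0.1]
    - [0, 0, 0]
    - [0, 0, 0]
    - [0, 0, 0]
  delta_rot:
    - [0, 0, 0]
    - [0, 0, 0]
    - [0, 0, 0]
    - [0, 0, 0]
    - [0, 0, 0]
    - [0, 0, 0]
  grip: [0, 0, 0, 0, 0, 0]

```text
time_s: 17.3
position: [0.5569, 0.2998, 0.1788]
tcp_rot: [[0.93, 0.271, 0.249], [0.294, -0.954, -0.059], [0.222, 0.128, -0.967]]
contact_force: [-1.4, 0.2, 0.7]
finger_gap: 0.242
grasp_force: 59.0
```

Run:
```python
from goal import *
w=manip.grab_frame('wrist');save('wrist7.png',w);F=[]
si=manip.grab_frame('side');save('side7.png',si)
for i in range(12):
    manip.grab_frame('side');F.append(manip.read_state()['contact_force']@n)
print('mean along n',np.mean(F),np.std(F))
exec(open('now.py').read())
a=cv2.resize(w[180:260,278:358],(400,400),interpolation=cv2.INTER_CUBIC);b=cv2.resize(si[145:205,270:330],(400,400),interpolation=cv2.INTER_CUBIC)
save('crop7.png',np.hstack([a,b]))
```

```text
mean along n 1.587187920084015 0.31192878288126924
t 18.0 pos [0.5568 0.2997 0.1787] rotvec tool [-0.0008  0.0027 -0.    ] tip [0.5904 0.2909 0.0451] height along n -0.0066
lateral shift needed, tool axes (cm) [ 0.0555 -0.0808 -0.0001] full shift (cm) to pad [ 0.0537 -0.0813 -0.6572] force [-0.4948  0.4464  1.6885] along n 1.78
```

View pics/crop7.png

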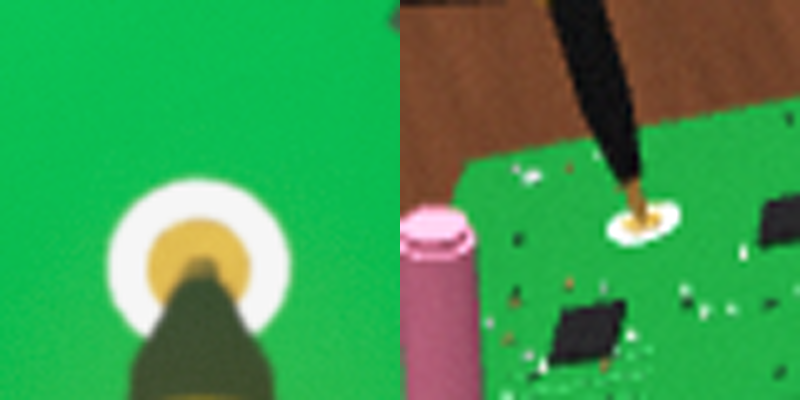

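The wrist crop shows the tip end on the middle of the gold disc, about (318.4,233). The side crop shows it standing square on the disc at (306,178). The push is about 2.6 N, so the tip is about 6 mm in.

```bash
python3 -c "
from plant import manip
print(manip.sign_off())"
```

```text
the job is handed in; nothing more can be done
None
```

I pressed green, yellow and blue fully down in that order without touching red, and handed in at about 18 s still holding the probe square on the middle of the test pad, its tip about 6 mm in (half way); the judge returned no verdict.

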